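# Click the figure carriage home and drive its pin with the mallet

### The arm

A 6-joint arm with a two-finger parallel gripper is mounted at the origin on the work surface. World frame = base frame: x ahead of the robot, y to its left, z up, the work surface at z = 0. Lengths are in m, angles in rad, forces in N, time in s.
With the tool pointing down it reaches from about 0.3 to 0.825 m from the base axis. Payload 5.4 kg.
Tool frame: the origin (TCP) lies at the very end of the fingers, on their centre line; the grasp point (between the pads) lies 19 mm behind it; z points along the fingers, y is the line along which they close (so a half turn about z gives the same grasp; the last joint's range is limited). The gripper opens to 92 mm and grips with 3 to 60 N. Pads are 20 mm wide; open, the fingers measure 128 mm over their backs; the gripper's body (75 mm by 189 mm) begins 69 mm behind the grasp point.
Start: joints at [-1.519, 0.158, 1.597, -0, 1.386, -0.21], TCP at [0.149, -0.555, 0.215] pointing down, gripper open.
Joint ranges: [-2.91, 2.91], [-0.94, 2.29], [0.18, 2.7], [-1.29, 4.43], [0.17, 2.64], [-3, 3]. Speed limits (rad/s): [2.57, 2.57, 3.14, 3.14, 3.14, 3.14].

### API

Orientations are given as a rotation vector (axis times angle).
In Python, from workcell import bot gives the robot as it stands. Calls block until the motion is done:
- bot.goto(position, orientation): joint-space move of the TCP to a pose.
- bot.line_to(position, rot=None, max_speed=0.15): straight line of the TCP; rot=None keeps the orientation; max_speed is the mean speed in m/s.
- bot.set_joints(angles): joint-space move.
- bot.set_gripper(opening, newtons=None): opening from 0.0 (shut) to 1.0 (fully open); newtons is the grip in N (None keeps the last); returns when the fingers have stopped.
- bot.hold(seconds).
- bot.inverse_kinematics(position, orientation): joint angles nearest the present ones, or None.
- bot.read_camera(name): name is "side" or "top" or "wrist"; returns a dict with "pixels" (400x640x3 uint8, blue, green, red), "fx", "fy", "cx", "cy" (pixels), "R" (3x3) and "t" (3): a world point X has camera coordinates R X + t. Camera axes: x right, y down, z forward; pixel columns grow to the right and rows downward; lengths in m; the calibration is good to about 2 mm. A picture is of the moment at which its call begins. There is no depth.
A pose or a line that the arm cannot do raises bot.MotionError and nothing moves.
- bot.job_done(): hands the job in; it is judged then, once.
Readings, each from a call of its own:
- bot.current_clock(): time.
- bot.current_joints(): joint angles.
- bot.current_joint_vel(): joint speeds.
- bot.current_effort(): joint torques, N m.
- bot.current_ee_pos(): TCP position.
- bot.current_tool_rot(): TCP orientation.
- bot.current_contact_force(): force on the tool from outside, world axes, zero at the start.
- bot.current_ft_torque(): the same for the moment, N m.
- bot.current_opening(): opening from 0.0 (shut) to 1.0 (fully open).
- bot.current_grip_force(): force on a finger pad.
Only numpy, scipy, OpenCV 4.12 (cv2) and the standard library are available. Lean on these libraries where they do the work, as an engineer would, in place of code of your own. Each camera call takes 0.05 s, during which the arm holds its last target. There are 200 camera calls.

### The job

Push the carriage that carries the resin figure along its slide until it is fully home under the bridge and the sprung ball catch has snapped out behind it; a tool held straight down is stopped by the bridge's overhang, so lean it. Then take the mallet by its handle and knock the sprung punch on top of the bridge right down with the mallet's head, so that it drives the brass pin into the figure. Stand the mallet back on its face in its wooden dish, leaving the carriage clicked home and the other things on the bench where they are.

Things in the scene. Friction and masses are not known exactly. Their poses are not given: they have to be found in the camera images.
- fixture: Pin-driving fixture fixed to the bench: steel base plate 250 x 150 x 15 mm (x -135 to +115 mm) with a slide along x and a grey bridge over its far end. Origin: on the bench, below where the carriage's push face is when home; x = push direction (away from the robot), z up. Bridge legs: x 34 to 70, y +-57 to 73 mm. Housing of the catch: x -21 to +12, y 62 to 84 mm, 59 mm high.
- bridge_edge (a point): Middle of the lower front edge of the bridge's overhang, 130 mm above the bench, at x = -10 mm of the fixture. Overhang 100 mm wide (y), its top at 155 mm. When home, the push face is 10 mm in under it: a gripper pointing straight down strikes the overhang first; fingers leaned about 40 degrees (tips forward to +x, gripper back to -x) pass below.
- carriage (a joint): Travel of the aluminium carriage along the fixture's +x, in m: 0 = fully out, 0.090 = home at its stop. Friction about 2 N; from 0.069 to 0.080 the catch resists with about 10 N, past that its spring pushes the carriage on to the stop. Tail: upright plate 70 mm wide (y), 12 mm thick, 15 to 70 mm above the bench. The figure (top 101 mm above the bench) stands 42 mm ahead of the push face.
- push_face (a point): Centre of the carriage's flat push face (the side of the tail plate towards -x of the fixture), 45 mm above the bench, 25 mm below the plate's top. Axes as the fixture's.
- catch (a joint): Sprung ball catch beside the slide, in m: 0 = ball fully out, up to about 0.005 while the carriage's rib passes it; back at 0 when it has snapped out behind the rib.
- catch_ball (a point): Centre of the catch's ball (14 mm diameter), 45 mm above the bench, on the +y side of the slide.
- punch (a joint): Stroke of the sprung punch straight down, in m: 0 = up, 0.014 = right down; its spring takes about 5 N to start and 14 N at the bottom and returns it to 0.
- punch_top (a point): Steel striking cap of the punch, a disc of 40 mm diameter, 14 mm thick, on top of the bridge. This point: centre of its flat top, 200 mm above the bench with the punch up, 42 mm along +x from the fixture's origin; z up.
- mallet: Rubber-headed mallet, 192 mm long, about 0.4 kg, standing on one face of its head. Head: upright cylinder 54 mm in diameter, 70 mm tall (striking face of 48 mm diameter at z = 0). Origin: centre of the lower face; z up along the head. Wooden handle, level along -x, from x = -20 to -165 mm, 22 mm wide (y), 26 mm high, its middle at z = 37 mm.
- mallet_grip (a point): Good place to grip the handle: its axis 60 mm from the head's axis along -x, 37 mm above the lower face. Axes as the mallet's.
- dish: Shallow round wooden dish fixed to the bench that holds the mallet: 84 mm outside, 72 mm inside diameter, rim 14 mm high, floor 5 mm thick. Origin: centre of its underside.
- dish_in (a point): Centre of the dish's inner floor, 5 mm above the bench.
- can: Bystander: white paint can, 96 mm diameter, 115 mm tall; origin at its base.
- bottle: Bystander: clear bottle, 62 mm diameter, 170 mm tall; origin at its base.
- bowl: Bystander: blue bowl, 110 mm wide, 50 mm tall; origin at its base.
- figure_a: Bystander: loose brown resin figure, 40 mm diameter, 72 mm tall, standing; origin at its base.
- figure_b: Bystander: a second such figure.
- jar: Bystander: white jar, 64 mm diameter, 75 mm tall; origin at its base.
- brush: Bystander: paint brush, 180 mm long, lying; origin under its middle.
There are look-alikes about, which are no part of the job. Leave any purple or red look-alike of the mallet alone. There is more than one size of the dish; the one meant has the size given above.

How it is judged:
On the way, in this order (a step that is already met when the one before it is completed fails the run):
1. the carriage is home under the bridge and the ball catch has snapped out behind it (value of joint carriage above 0.087 m and value of joint catch below 0.002 m), for 0.3 s.
2. with the carriage home, the punch is knocked at least 11 mm down by the mallet (all of step 1 and value of joint punch above 0.011 m and contact force between mallet and punch above 2 N), for 0.03 s.
At the end, for the whole second after the job is handed in: The carriage is home (joint above 0.087 m) with the catch out (under 0.002 m), the punch is back up (under 3 mm), and the mallet stands on its lower face at rest in the dish: within 14 mm of its centre, lower face less than 10 mm above the bench, tilted under 0.1 rad (all of step 1 and value of joint punch below 0.003 m and horizontal distance between mallet and dish_in below 0.014 m and height (world z) of mallet below 0.01 m and angle between mallet's own z axis and vertical below 0.1 rad and linear speed of mallet below 0.02 m/s); the robot touches nothing.
It fails at once if the punch is pushed down more than 6 mm before the carriage is home (value of joint punch above 0.006 m and value of joint carriage below 0.08 m).
It fails at once if a bystander is moved more than 40 mm (distance of any of can, bottle, bowl, figure_a, figure_b, jar, brush from where it was at the start of the episode above 0.04 m).
It also fails if it takes over 72 s, if anything falls off the work surface, if the arm or the gripper's body presses on something with over 40 N, if the wrist force passes 120 N, or if a joint passes its speed limit or range.

## Working session

There is one attempt and no reset: what is moved stays moved. The work goes in short steps, each a Python script; the robot and the scene stay as the last script left them, time stands still between calls to the robot, and variables do not carry over. Pictures are saved under pics/ and viewed, at most 12 in all, crops included, and the job is handed in when it is done.

```bash
ls; mkdir -p pics; python3 - <<'E'
from workcell import bot
import cv2,pickle,numpy as np
d={n:bot.read_camera(n) for n in("side","top","wrist")}
pickle.dump(d,open('s0.pkl','wb'))
for n in d:
    c=d[n];cv2.imwrite(f'pics/{n}0.png',c["pixels"]);print(n,c["fx"],c["cx"],c["cy"],np.round(-c["R"].T@c["t"],3),np.round(c["R"],2).tolist())
E
```

```text
pics
side 444.0995238914311 315.89873795597464 196.5376678890412 [-0.086  0.82   0.897] [[-0.75, -0.66, 0.02], [-0.41, 0.43, -0.81], [0.53, -0.61, -0.59]]
top 372.8739931753219 314.3864420654004 200.56151815726065 [0.46  0.026 1.196] [[-0.02, -1.0, 0.0], [-1.0, 0.02, -0.09], [0.09, -0.01, -1.0]]
wrist 351.0946483898413 319.9108631335637 198.2243567203228 [ 0.227 -0.533  0.385] [[0.26, -0.97, -0.0], [-0.92, -0.25, 0.29], [-0.28, -0.07, -0.96]]
```

View pics/top0.png

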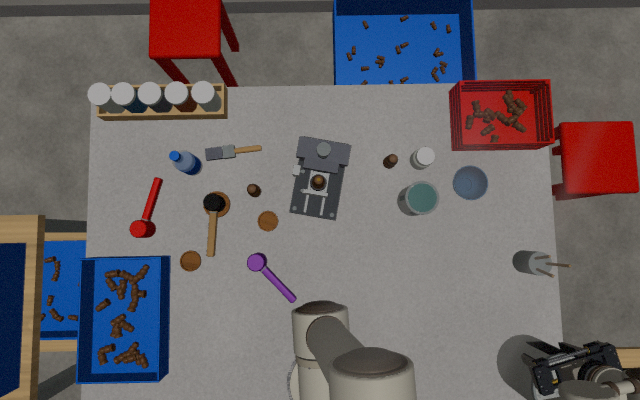

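View pics/side0.png

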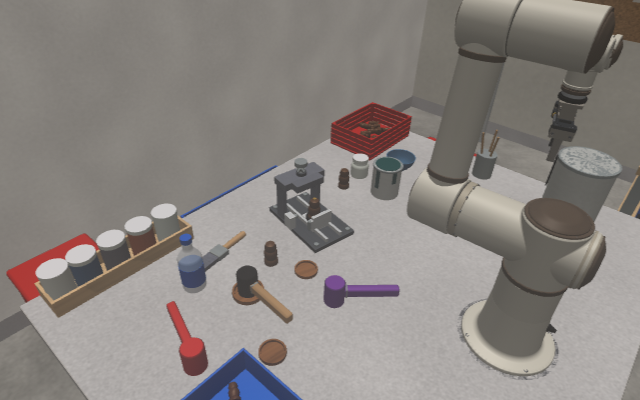

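The top view shows the black-headed mallet with its head at (213,203), its handle to (211,255) and its dish at (217,204). The look-alikes are the red mallet (140,228), the purple mallet (257,262), and two smaller dishes at (268,220) and (190,260). The fixture is at (320,180), with its push direction towards the top of the image. The black mallet in the wide dish is the one to use, and I'll check it in a crop.

```bash
cat > h.py <<'E'
import numpy as np,cv2,pickle
from scipy.spatial.transform import Rotation as Ro
def ray(c,u,v,z):
    d=c["R"].T@np.array([(u-c["cx"])/c["fx"],(v-c["cy"])/c["fy"],1]);o=-c["R"].T@c["t"]
    return o+d*(z-o[2])/d[2]
def proj(c,X):
    p=c["R"]@np.asarray(X)+c["t"];return np.array([c["fx"]*p[0]/p[2]+c["cx"],c["fy"]*p[1]/p[2]+c["cy"]])
E
python3 - <<'E'
from h import *
d=pickle.load(open('s0.pkl','rb'));c=d["top"]
im=c["pixels"];a=cv2.resize(im[130:270,180:360],None,fx=4.3,fy=4.3,interpolation=cv2.INTER_CUBIC);cv2.imwrite('pics/crop1.png',a)
hsv=cv2.cvtColor(im,cv2.COLOR_BGR2HSV)
def comps(m,nm,z,mn=40):
    n,l,s,ce=cv2.connectedComponentsWithStats(m.astype(np.uint8))
    for i in range(1,n):
        if s[i,4]>mn and 95<ce[i][0]<480 and 110<ce[i][1]<280: 
            print(nm,s[i],ce[i].round(1),ray(c,*ce[i],z).round(3))
h,s_,v=cv2.split(hsv)
comps((h<20)&(s_>90)&(v>60),'brown',0.01)
comps((v<45),'black',0.075)
print(hsv[200,213],hsv[240,211],hsv[260,190],hsv[150,320],hsv[200,300],hsv[250,350])
E
```

```text
brown [  97   82  130   39 1266] [171.5 111.1] [0.864 0.479 0.01 ]
brown [234 145  27   8 142] [247.6 148.8] [0.735 0.232 0.01 ]
brown [389 154   8   9  54] [392.8 158. ] [ 0.697 -0.236  0.01 ]
brown [142 177  21  43 337] [151.5 198. ] [0.581 0.538 0.01 ]
brown [314 176   9   8  52] [318.2 179.5] [0.631 0.006 0.01 ]
brown [247 185   9   8  56] [251.3 188.3] [0.606 0.22  0.01 ]
brown [204 191  26  66 510] [214.8 223.9] [0.495 0.336 0.01 ]
brown [258 211  20  20 322] [267.4 220.6] [0.502 0.17  0.01 ]
brown [129 219  26  19 300] [140.2 227.9] [0.487 0.572 0.01 ]
brown [180 251  21  20 333] [189.9 260.6] [0.381 0.414 0.01 ]
brown [105 271  12   6  54] [110.8 273.7] [0.345 0.661 0.01 ]
black [383 157  13  11  52] [387.6 162.6] [ 0.67  -0.206  0.075]
black [312 177  13  13  64] [317.2 184.1] [0.607 0.01  0.075]
black [248 185  12  12  56] [255.2 192.2] [0.586 0.198 0.075]
black [204 193  21  19 306] [213.9 202.4] [0.558 0.322 0.075]
[135  44  23] [ 17 128 137] [ 14 181 107] [ 80  14 111] [90 21 60] [ 15  11 140]
```

View pics/crop1.png

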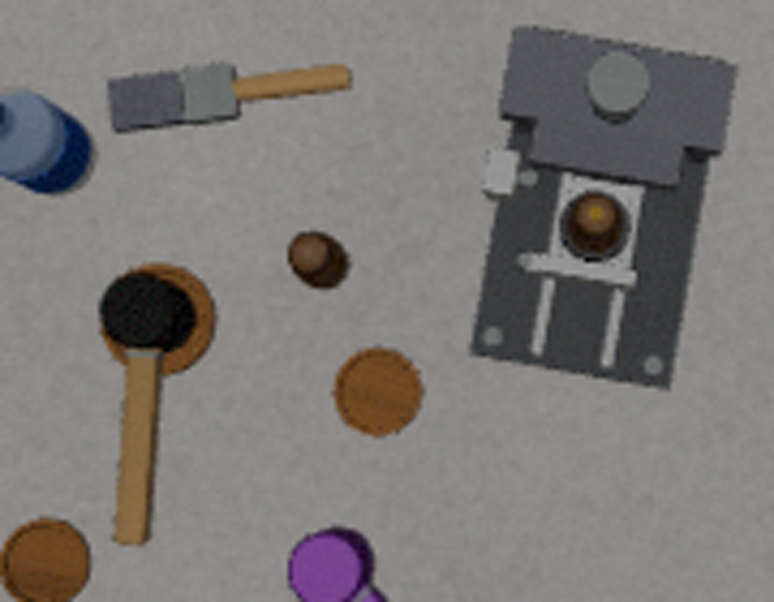

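The crop confirms the choice. The black mallet stands in the widest dish, whose rim is about 26 px or 82 mm across, centred at top pixel (217,204). The handle runs from (213,212) to (210.5,256). The fixture's front corners are at (289.8,212.1) and (335.8,220.2), and the punch cap is at (323.7,149.1).

```bash
python3 - <<'E'
from h import *
d=pickle.load(open('s0.pkl','rb'));c=d["top"]
P=lambda x,y,z:ray(c,180+x/4.3,130+y/4.3,z)
a,b=P(472,353,.015),P(670,388,.015);print('front',a.round(4),b.round(4),np.linalg.norm(a-b))
yv=(a-b)/np.linalg.norm(a-b);xv=np.array([yv[1],-yv[0],0]);f=(a+b)/2+.135*xv;f[2]=0;print('fix',f.round(4),'yaw',np.arctan2(xv[1],xv[0]))
pt=P(618,82,.2);print('punch',pt.round(4),'local',((pt-f)@xv).round(4),((pt-f)@yv).round(4))
for n,p in dict(ovL=P(528,160,.155),ovR=P(680,184,.155),tailL=P(520,258,.07),tailR=P(636,284,.07),pr=P(737,66,.155),pl=P(512,28,.155)).items():print(n,((p-f)@xv).round(4),((p-f)@yv).round(4))
print('dish',P(159,319,.014).round(4),'head',P(139,310,.075).round(4))
h0,h1=P(142,352,.055),P(131,543,.055);e=h0-h1;print('handle',h0.round(4),h1.round(4),np.linalg.norm(e),np.arctan2(e[1],e[0]))
# side check
s=d["side"];print('side proj punch',proj(s,pt),'dish',proj(s,P(159,319,.014)))
E
```

```text
front [0.5277 0.0979 0.015 ] [ 0.4992 -0.0474  0.015 ] 0.14810234345100684
fix [ 0.6459 -0.0007  0.    ] yaw -0.19359051928630044
punch [ 0.6866 -0.0076  0.2   ] local 0.0412 0.001
ovL -0.01 0.0507
ovR -0.0083 -0.0502
tailL -0.0655 0.0488
tailR -0.0694 -0.035
pr 0.0759 -0.0741
pl 0.0751 0.0768
dish [0.5572 0.3287 0.014 ] head [0.5587 0.3271 0.075 ]
handle [0.5304 0.3302 0.055 ] [0.3959 0.3373 0.055 ] 0.1347312858187258 -0.05261916771575476
side proj punch [301.2975789  161.10440108] dish [249.12907723 288.9297366 ]
```

```bash
python3 - <<'E'
from h import *
s=pickle.load(open('s0.pkl','rb'))["side"]["pixels"]
cv2.imwrite('pics/crop2.png',cv2.resize(s[150:330,220:370],None,fx=3.3,fy=3.3,interpolation=cv2.INTER_CUBIC))
E
```

```text
(no output)
```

View pics/crop2.png

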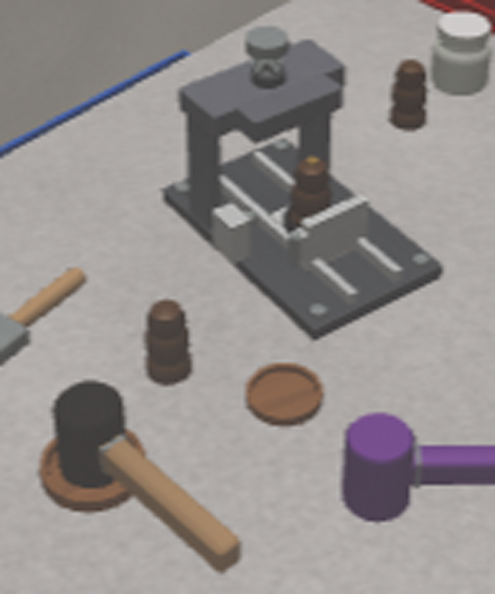

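The measurements agree with the sizes given: the plate measures 148 mm wide, the punch is at local x 41 mm, and the overhang edge is at −10 mm. Crop 2 shows the open bridge and the tail facing the robot. Next is the leaned push.

```bash
cat >> h.py <<'E'
F=np.array([.646,-.0005,0]);YAW=-.192
RF=Ro.from_euler('z',YAW)
def W(x,y,z): return F+RF.apply([x,y,z])
def lean(deg,flip=False,yaw=YAW):  # z forward-down, y along the fixture's +-y
    a=np.radians(deg);z=np.array([np.sin(a),0,-np.cos(a)]);y=np.array([0,1. if flip else -1.,0])
    return (Ro.from_euler('z',yaw)*Ro.from_matrix(np.c_[np.cross(y,z),y,z])).as_rotvec()
E
python3 - <<'E'
from h import *
from workcell import bot
print(Ro.from_rotvec(bot.current_tool_rot()).as_matrix().round(2).tolist())
for fl in(0,1):
  for p in((-.17,0,.16),(-.13,0,.04),(-.004,0,.04)):
    q=bot.inverse_kinematics(W(*p),lean(40,fl));print(fl,p,None if q is None else np.round(q,2))
for fl in (0,1):
  for dy in (-.05,): 
    print('m',[bot.inverse_kinematics(p,lean(0,fl,y)) is not None for p,y in(((.4987,.330,.03),-.05),((.4987,.330,.3),-.05),((.63,0,.25),YAW),((.63,0,.35),YAW))])
print(bot.current_clock(),bot.current_contact_force())
E
```

```text
[[0.97, 0.26, -0.0], [0.26, -0.97, 0.0], [0.0, -0.0, -1.0]]
0 (-0.17, 0, 0.16) [-0.18 -0.6   2.5  -0.01  0.55  1.59]
0 (-0.13, 0, 0.04) None
0 (-0.004, 0, 0.04) None
1 (-0.17, 0, 0.16) [-0.18 -0.6   2.5  -0.01  0.55 -1.55]
1 (-0.13, 0, 0.04) None
1 (-0.004, 0, 0.04) None
m [True, True, True, True]
m [True, True, True, True]
0.15 [0.33024289 0.11645612 1.09706648]
```

```bash
python3 - <<'E'
from h import *
from workcell import bot
for z in (.03,.04,.05,.06):
  for d in (15,20,25,30,35,40,45,50):
    o=[]
    for x in (-.13,-.1,-.05,-.005):
      q=bot.inverse_kinematics(W(x,0,z),lean(d)); o.append(None if q is None else np.round(q,2).tolist())
    print(z,d,['.' if k is None else k[1:5] for k in o])
E
```

```text
0.03 15 [[0.07, 2.12, -0.0, 0.69], [0.14, 2.04, -0.0, 0.69], [0.26, 1.91, -0.0, 0.72], [0.35, 1.78, -0.0, 0.74]]
0.03 20 [[0.02, 2.19, -0.0, 0.57], [0.1, 2.11, -0.0, 0.58], [0.21, 1.98, -0.0, 0.6], [0.31, 1.86, -0.0, 0.62]]
0.03 25 [[-0.02, 2.26, -0.01, 0.46], [0.06, 2.18, -0.01, 0.46], [0.18, 2.05, -0.01, 0.47], [0.28, 1.93, -0.01, 0.5]]
0.03 30 [[-0.05, 2.33, -0.01, 0.34], [0.03, 2.25, -0.01, 0.34], [0.15, 2.12, -0.01, 0.35], [0.25, 2.0, -0.01, 0.37]]
0.03 35 [[-0.07, 2.39, -0.02, 0.21], [0.01, 2.31, -0.02, 0.21], [0.13, 2.18, -0.02, 0.22], [0.23, 2.06, -0.02, 0.24]]
0.03 40 ['.', '.', '.', '.']
0.03 45 ['.', '.', '.', '.']
0.03 50 [[-0.03, 2.53, 3.18, 0.24], [0.05, 2.46, 3.17, 0.24], [0.16, 2.33, 3.17, 0.22], [0.25, 2.21, 3.17, 0.2]]
0.04 15 [[0.05, 2.12, -0.0, 0.71], [0.12, 2.04, -0.0, 0.72], [0.24, 1.9, -0.0, 0.74], [0.34, 1.78, -0.0, 0.76]]
0.04 20 [[0.0, 2.19, -0.0, 0.6], [0.08, 2.11, -0.0, 0.6], [0.19, 1.98, -0.0, 0.62], [0.29, 1.86, -0.0, 0.64]]
0.04 25 [[-0.04, 2.26, -0.01, 0.49], [0.04, 2.18, -0.01, 0.49], [0.16, 2.05, -0.01, 0.5], [0.26, 1.93, -0.0, 0.52]]
0.04 30 [[-0.08
[... 1038 characters left out ...]
.', '.', '.']
0.06 15 [[0.01, 2.11, -0.0, 0.76], [0.09, 2.03, -0.0, 0.76], [0.2, 1.9, -0.0, 0.78], [0.31, 1.77, -0.0, 0.8]]
0.06 20 [[-0.04, 2.18, -0.0, 0.65], [0.04, 2.11, -0.0, 0.65], [0.16, 1.97, -0.0, 0.66], [0.26, 1.85, -0.0, 0.68]]
0.06 25 [[-0.09, 2.25, -0.01, 0.54], [-0.01, 2.18, -0.01, 0.54], [0.12, 2.05, -0.01, 0.54], [0.22, 1.93, -0.0, 0.56]]
0.06 30 [[-0.13, 2.32, -0.01, 0.42], [-0.04, 2.25, -0.01, 0.42], [0.08, 2.12, -0.01, 0.42], [0.19, 2.0, -0.01, 0.43]]
0.06 35 [[-0.16, 2.39, -0.02, 0.3], [-0.07, 2.31, -0.02, 0.29], [0.06, 2.18, -0.01, 0.29], [0.16, 2.06, -0.01, 0.3]]
0.06 40 [[-0.18, 2.45, -0.04, 0.17], '.', '.', '.']
0.06 45 ['.', '.', '.', '.']
0.06 50 ['.', '.', '.', '.']
```

```bash
cat > push.py <<'E'
from h import *
from workcell import bot
o=lean(35,True); xf=RF.apply([1,0,0])
bot.set_gripper(0.0)
bot.line_to(bot.current_ee_pos()+[0,0,.1],max_speed=.3)
bot.goto(W(-.17,0,.17),o)
bot.line_to(W(-.13,0,.041),max_speed=.2); f0=bot.current_contact_force()
print(bot.current_clock(),np.round(f0,2))
bot.line_to(W(-.03,0,.041),max_speed=.06)
for x in np.arange(-.026,.006,.003):
    bot.line_to(W(x,0,.041),max_speed=.05)
    f=(bot.current_contact_force()-f0); p=RF.inv().apply(np.array(bot.current_ee_pos())-F)
    print(round(x,3),p.round(4),RF.inv().apply(f).round(1))
    if -(f@xf)>22: break
print(bot.current_clock())
for n in("top","side"):
    c=bot.read_camera(n);pickle.dump(c,open(n+'1.pkl','wb'))
    im=c["pixels"]; u,v=proj(c,F+[0,0,.08]).astype(int)
    cv2.imwrite(f'pics/{n}1.png',cv2.resize(im[max(v-60,0):v+60,u-70:u+70],None,fx=3.5,fy=3.5,interpolation=2))
a,b=cv2.imread('pics/top1.png'),cv2.imread('pics/side1.png')
cv2.imwrite('pics/push1.png',cv2.resize(np.hstack([a,b]),None,fx=.8,fy=.8))
E
python3 push.py
```

```text
5.25 [ 0.05 -0.48  0.08]
-0.026 [-0.0265  0.0001  0.0406] [-4.4  0.5 -0.6]
-0.023 [-0.0236  0.0001  0.0405] [-6.  -0.3  1.5]
-0.02 [-0.0205  0.0001  0.0405] [-3.7  0.4  0.4]
-0.017 [-0.0158  0.      0.042 ] [0.3 0.4 0.5]
-0.014 [-0.0133 -0.      0.0415] [-1.2  0.2  0.2]
-0.011 [-0.0107 -0.      0.0412] [-1.1  1.  -0.6]
-0.008 [-0.0078 -0.      0.0411] [ 0.1  0.9 -0.4]
-0.005 [-0.0062  0.0001  0.0403] [-9.5 -1.   7.4]
-0.002 [-0.0055  0.0003  0.0394] [-29.2  -2.6  22.8]
9.3167
```

View pics/push1.png

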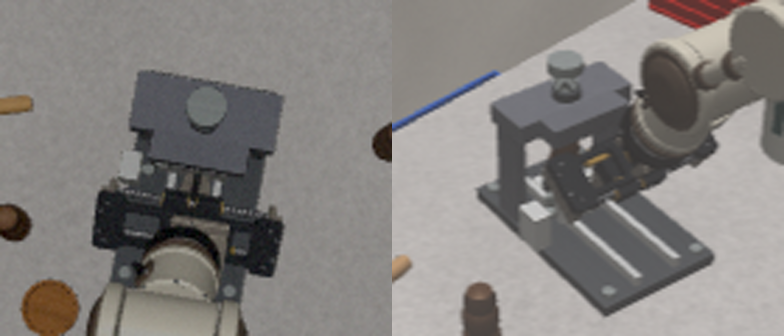

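The carriage reached its stop. The contact force fell at the click, then rose to 29 N at local x −5.5 mm. The picture shows the tail in under the overhang, with the gripper clear of it. Next I back out and look at the mallet from above.

```bash
python3 - <<'E'
from h import *
from workcell import bot
bot.line_to(W(-.06,0,.05),max_speed=.15)
bot.line_to(W(-.17,0,.18),max_speed=.3)
bot.set_gripper(1.0)
bot.goto([.4988,.331,.20],lean(0,False,-.05))
print(bot.current_clock(),bot.current_joints())
d={n:bot.read_camera(n) for n in('wrist','top')};pickle.dump(d,open('s2.pkl','wb'))
c=d['wrist'];cv2.imwrite('pics/wrist2.png',c["pixels"])
h,s,v=cv2.split(cv2.cvtColor(c["pixels"],cv2.COLOR_BGR2HSV))
for n,p in dict(grip=(.4988,.331,.055),head=(.5587,.327,.075),dish=(.557,.3287,.014),hend=(.3959,.3373,.055)).items():print(n,proj(c,p).round(0))
t=d['top'];u0,v0=proj(t,F+[0,0,.08]).astype(int);cv2.imwrite('pics/t2.png',cv2.resize(t["pixels"][v0-50:v0+60,u0-60:u0+60],None,fx=4,fy=4,interpolation=2))
E
```

```text
15.1 [ 3.83927574e-01  2.29215990e-01  1.54474464e+00 -4.01581915e-05
  1.36751268e+00  2.00480320e+00]
grip [321. 184.]
head [322. 120.]
dish [320. 117.]
hend [319. 283.]
```

View pics/wrist2.png

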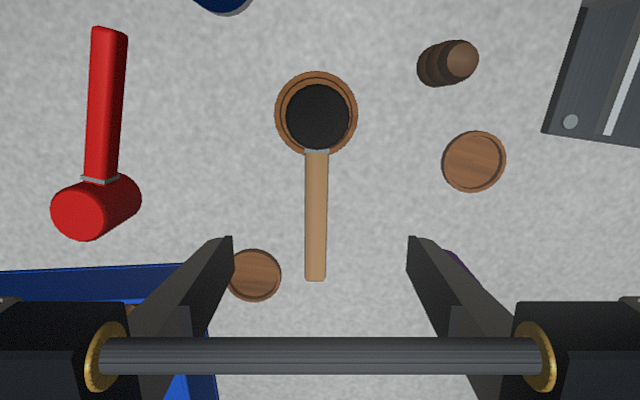

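View pics/t2.png

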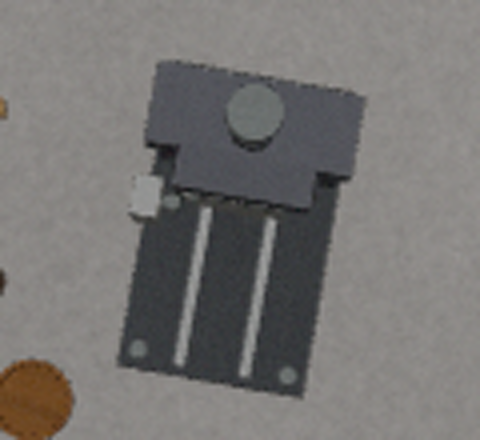

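The carriage stays fully home with the gripper away: the tail is hidden under the bridge. In the wrist view the head top is at (318,117), the dish rim centre at (316,113), and the handle's centre line runs from (316.5,155) to (315,280).

```bash
cat > grab.py <<'E'
from h import *
from workcell import bot
c=pickle.load(open('s2.pkl','rb'))['wrist']
hd=ray(c,318,117,.075);di=ray(c,316,113,.014);a=ray(c,316.5,155,.055);b=ray(c,315,280,.055)
yaw=np.arctan2(*(hd-b)[1::-1]);yaw2=np.arctan2(*(a-b)[1::-1])
print('head',hd.round(4),'dish',di.round(4),a.round(4),b.round(4),np.linalg.norm(hd[:2]-b[:2]),yaw,yaw2)
yaw=(yaw+yaw2)/2
g=hd-.06*np.array([np.cos(yaw),np.sin(yaw),0]); g[1]=a[1]+(b-a)[1]*(g[0]-a[0])/(b-a)[0]
print('grip',g)
o=lean(0,False,yaw)
pickle.dump(dict(hd=hd,di=di,g=g,yaw=yaw),open('m.pkl','wb'))
bot.goto([g[0],g[1],.12],o);bot.line_to([g[0],g[1],.024],max_speed=.12)
bot.set_gripper(0.0,50);print(bot.current_opening()*92,bot.current_grip_force())
print(bot.current_ee_pos(),bot.current_contact_force())
bot.line_to([g[0],g[1],.09],max_speed=.1);bot.line_to([g[0],g[1],.30],max_speed=.25)
c=bot.read_camera('wrist');s=bot.read_camera('side');pickle.dump((c,s,bot.current_ee_pos()),open('s3.pkl','wb'))
cv2.imwrite('pics/w3.png',np.hstack([c["pixels"][:,160:480],s["pixels"][60:,120:440].repeat(1,0)[:340].copy() if 0 else cv2.resize(s["pixels"][50:350,150:390],(320,400))]))
print(bot.current_contact_force(),bot.current_ft_torque(),bot.current_clock())
E
python3 grab.py
```

```text
head [0.5612 0.3304 0.075 ] dish [0.5613 0.3327 0.014 ] [0.5264 0.3336 0.055 ] [0.3994 0.3416 0.055 ] 0.16216251310827762 -0.06911748881288328 -0.06290152053969157
grip [0.50134644 0.33517513 0.075     ]
21.536816362234465 49.96474206447601
[0.501249   0.33506009 0.0239478 ] [-0.41218377 -0.37316245  0.0393895 ]
[-0.53464654 -0.86797488 -4.89590446] [ 0.0145927   0.17468075 -0.05469524] 19.525
```

View pics/w3.png

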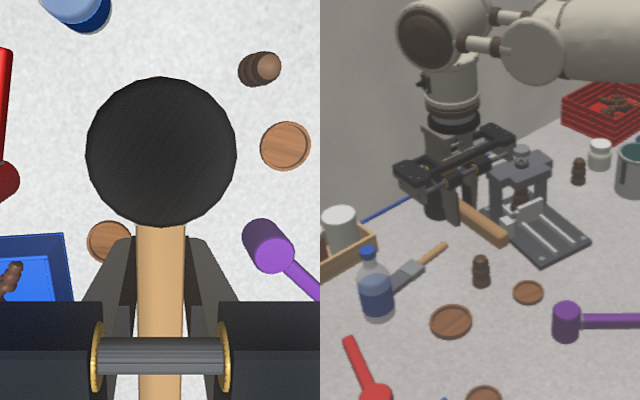

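The mallet is lifted and held level: the wrist view shows a circular head top at (320,152) with the handle straight between the pads. The side view shows the dish left empty and the carriage still under the bridge. Next is the strike.

```bash
cat > strike.py <<'E'
from h import *
from workcell import bot
c,s,tp=pickle.load(open('s3.pkl','rb'));m=pickle.load(open('m.pkl','rb'))
h=ray(c,320,152,.351);r=Ro.from_euler('z',-m['yaw']).apply(h-tp);print('head rel TCP',r.round(4))
bot.set_gripper(0.0,60)
o=lean(0,False,YAW);L=.061
bot.goto(W(.042-L,0,.30),o);f0=bot.current_contact_force()
bot.line_to(W(.042-L,0,.228),max_speed=.2)
print(bot.current_clock(),np.round(bot.current_contact_force()-f0,1))
bot.line_to(W(.042-L,0,.204),max_speed=.25)
z=.204
while 1:
    f=bot.current_contact_force()-f0;print(round(z,3),np.round(bot.current_ee_pos()[2],4),f.round(1))
    if f[2]>19 or z<.186: break
    z-=.003;bot.line_to(W(.042-L,0,z),max_speed=.1)
bot.hold(.15)
c=bot.read_camera('side');f=bot.current_contact_force()-f0;print(f.round(1))
bot.line_to(W(.042-L,0,.30),max_speed=.2)
w=bot.read_camera('wrist');s=bot.read_camera('side')
a=[cv2.resize(k["pixels"][110:270,220:380],(390,390)) for k in(c,s)];cv2.imwrite('pics/st4.png',np.hstack(a))
pickle.dump((c,w,s),open('s4.pkl','wb'));cv2.imwrite('pics/w4.png',w["pixels"])
print(bot.current_clock(),bot.current_opening()*92,bot.current_ft_torque())
E
python3 strike.py
```

```text
head rel TCP [0.0625 0.0012 0.0538]
21.5833 [ 0.5 -0.7 -0.6]
0.204 0.209 [-0.9 -0.8 10.6]
0.201 0.2075 [-1.5 -0.4 11.4]
0.198 0.2049 [-1.6  0.4 13.3]
0.195 0.2036 [-8.3 -0.3 19.3]
[-7.8 -0.2 19.9]
23.5583 21.820934106522742 [ 0.08150114  0.18025437 -0.01284939]
```

View pics/st4.png

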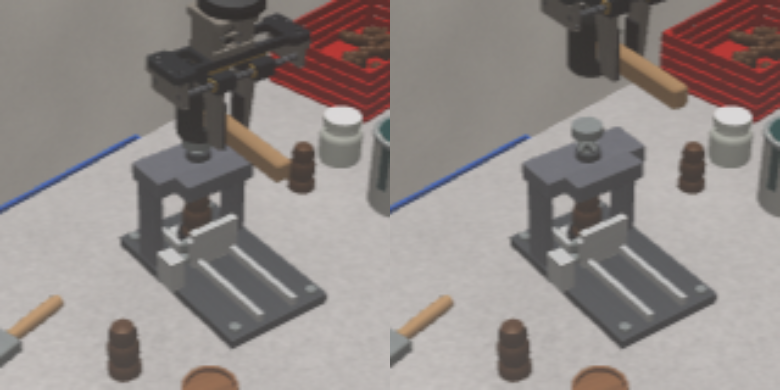

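The punch went down under about 13–20 N, which is past full stroke. In the right-hand picture it is back up and the carriage is still home. Before placing, I check whether the mallet slipped in the grip by comparing the head in the wrist images before and after.

```bash
python3 - <<'E'
from h import *
for k,n in(('s3.pkl',0),('s4.pkl',1)):
    c=pickle.load(open(k,'rb'))[n];im=c["pixels"][:230]
    m=(im.max(2)<50).astype(np.uint8)
    n_,l,s,ce=cv2.connectedComponentsWithStats(m);i=1+np.argmax(s[1:,4]);
    cn=max(cv2.findContours((l==i).astype(np.uint8),0,2)[0],key=cv2.contourArea)
    print(s[i],ce[i].round(1),cv2.minEnclosingCircle(cn),np.round(cv2.fitEllipse(cn)[1],1))
E
```

```text
[ 245   77  148  150 8602] [309.9 135.8] ((320.1122741699219, 151.13304138183594), 75.44744873046875) [120.4 140.2]
[  245    78   152   151 15625] [315.9 148.7] ((320.1982421875, 152.4665069580078), 76.00355529785156) [149.2 150.1]
```

View pics/w4.png

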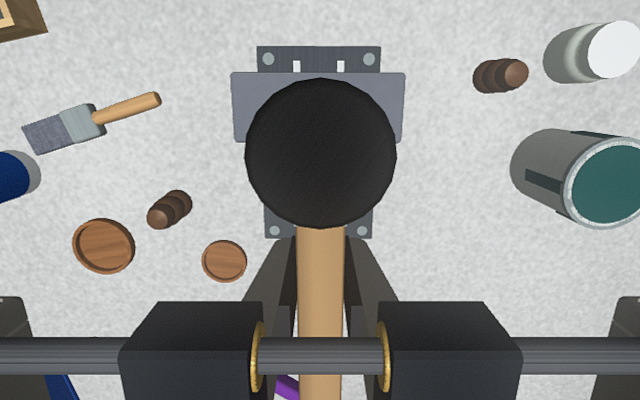

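The mallet barely moved in the grip: the head is at (320,152) in both images, with radius 75.4 then 76 px. Now I put it back in the dish.

```bash
cat > place.py <<'E'
from h import *
from workcell import bot
m=pickle.load(open('m.pkl','rb'));g=m['g']+[-.001,.002,0];o=lean(0,False,m['yaw'])
P=lambda z:[g[0],g[1],z]
bot.goto(P(.30),o);f0=bot.current_contact_force()
bot.line_to(P(.06),max_speed=.2);z=.06;bot.line_to(P(.03),max_speed=.06);z=.03
while 1:
    f=bot.current_contact_force()-f0
    print(round(z,4),f.round(1))
    if f[2]>4 or z<.021:break
    z-=.0015;bot.line_to(P(z),max_speed=.03)
bot.set_gripper(.45);bot.hold(.3);bot.set_gripper(1.0)
bot.line_to(P(.12),max_speed=.1);bot.line_to(P(.2),max_speed=.2);bot.hold(.5)
w=bot.read_camera('wrist');t=bot.read_camera('top');print(bot.current_clock())
for p in(m['hd'],m['di']):print(proj(w,p))
cv2.imwrite('pics/w5.png',np.hstack([w["pixels"][:,180:480],cv2.resize(t["pixels"][120:240,180:360],(500,400))]))
pickle.dump((w,t),open('s5.pkl','wb'))
E
python3 place.py
```

```text
0.03 [0.3 0.3 2. ]
0.0285 [1.3 0.3 0.7]
0.027 [1.3 0.7 1.3]
0.0255 [1.2 0.3 2.1]
0.024 [0.8 0.6 1. ]
0.0225 [-3.6 -1.1  9.9]
32.0583
[324.48923975 118.21171758]
[321.38582724 114.01165469]
```

View pics/w5.png

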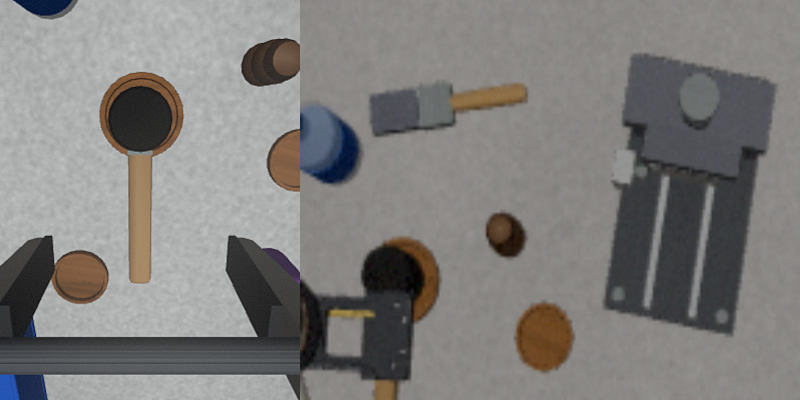

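The mallet stands upright in its dish: the head is at (319,119) and the rim centre at (321,114), so it is a few mm off centre at most. The carriage is home, the bystanders have not moved and the gripper is clear.

```bash
python3 -c "
from workcell import bot
print(bot.job_done())"
```

```text
the job is handed in; nothing more can be done
None
```

I handed the job in at about 32 s: the carriage is clicked home, the punch was knocked down and sprang back up, and the mallet stands in its dish with the other things unmoved; the system gave no verdict.

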